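Rack the thick packing plate in the first slot that takes it

TASK

Two aluminium packing plates stand on the workbench. Put the thicker one away, upright, in the wooden slotted rack: going along the slots from the narrowest end, use the first one that is wide enough for it, set it fully down on the slot's floor and wholly within the rack, and let go. Leave the thinner plate and the V-block where they are.

Things in the scene. Friction and masses are not known exactly. Their poses are not given: they have to be found in the camera images.
- thick_plate: The thicker loose bare-aluminium plate, standing upright: 60 mm long (own x), 34 mm thick (own y), 95 mm tall (z), 0.3 to 0.65 kg, two 12 mm cross bores through its thickness 22 mm above its underside. Grip it across the thickness near the top. Origin: centre of the underside; z up. Its two ends are alike: a half turn does not matter.
- thin_plate: The thinner loose plate, a bystander: same outline and material (60 mm long in x, 95 mm tall) but only 18 mm thick (own y). Origin: centre of the underside.
- v_block: Ground steel V-block, a bystander: 50 x 60 x 40 mm (x, y, z), V groove in its top. Origin: centre of the underside.
- rack: Wooden rack fixed to the bench: board 100 x 190 x 12 mm (x, y, z), five dividers 8 mm thick, full length in x, tops 52 mm above the bench. Four empty slots run along x, open on top and at the ends, floor 12 mm above the bench; from the -y end: 14 mm wide (centre y -80 mm), 28 mm (y -51), 46 mm (y -6), 62 mm (y +56). Origin: centre of the underside; z up.

How it is judged (in metres and radians):
At the end, for the whole second after the job is handed in: The thick plate stands on the floor of the 46 mm slot (within 6 mm), its centre within 8 mm of the slot's centre line and 25 mm of the rack's middle lengthwise, upright within 0.17 rad, in line with the slot within 0.2 rad, at rest and released (y of thick_plate in the frame of rack between -0.014 and 0.002 m and x of thick_plate in the frame of rack between -0.025 and 0.025 m and z of thick_plate in the frame of rack between 0.008 and 0.018 m and angle between thick_plate's own z axis and vertical below 0.17 rad and angle between the y axis of thick_plate and the y axis of rack, either way round below 0.2 rad and linear speed of thick_plate below 0.02 m/s and contact force between thick_plate and the fingers below 0.1 N); the robot touches nothing.
It fails at once if the thin plate is moved more than 25 mm or tipped over (distance of thin_plate from where it was at the start of the episode above 0.025 m or angle between thin_plate's own z axis and vertical above 0.5 rad).
It fails at once if the V-block is moved more than 25 mm or tipped over (distance of v_block from where it was at the start of the episode above 0.025 m or angle between v_block's own z axis and vertical above 0.5 rad).
It also fails if it takes over 40 s, if anything falls off the work surface, if the arm or the gripper's body presses on something with over 40 N, if the wrist force passes 120 N, or if a joint passes its speed limit or range.

ROBOT

A 6-joint arm with a two-finger parallel gripper is mounted at the origin on a cart in front of the work surface, level with it; the furniture and walls round the work are solid. World frame = base frame: x ahead of the robot, y to its left, z up, the work surface at z = 0. Lengths are in m, angles in degrees, forces in N, time in s.
With the tool pointing down it reaches from about 0.4 to 0.825 m from the base axis. Payload 7 kg.
Tool frame: the origin (TCP) lies at the very end of the fingers, on their centre line; the grasp point (between the pads) lies 19 mm behind it (ctrl.pinch_z is the distance from the TCP to the grasp point, in m); z points along the fingers, x is the direction in which the jaws open and shut, and the axes are right-handed (so a half turn about z gives the same grasp; the last joint's range is limited). The gripper opens to 88 mm and grips with 3 to 60 N. Pads are 19 mm wide; open, the fingers measure 130 mm over their backs; the gripper's body (78 mm by 193 mm) begins 47 mm behind the grasp point.
Start: joints at [-59.811, 20.546, 0.682, 0, -70.136, -16.507], TCP at [0.16, -0.656, 0.189] pointing down, gripper open.
Joint ranges: [-176.03, 176.03], [-82.01, 121.73], [-58.28, 71.71], [-173.87, 95.51], [-174.79, -0.11], [-173.66, 173.66]. Speed limits (degrees/s): [136.94, 136.94, 172.46, 180, 180, 180].

INTERFACE

Orientations are given as [roll, pitch, yaw] about the fixed x, y, z axes, in that order (R = Rz(yaw) Ry(pitch) Rx(roll)).
In Python, from plant import ctrl gives the robot as it stands.
- The arm moves only by the tool carry_out, never from a script. Its argument "increments" is a list of rows, each a list of 7 numbers: the turn, a rotation vector about the world's x, y, z in degrees, then the shift along the world's x, y, z in mm, then the closure, from 0 (fully open) to 1 (shut). In form: [[ax, ay, az, dx, dy, dz, grip], ...]. A call has 1 to 20 rows; each row is the pose to reach, as a shift and turn from the pose commanded when the call began; what a row does not reach only later rows make up. A row lasts 1/8 s, in which the tool goes at most 62.5 mm and 10.7 degrees, less where a joint would pass 70% of its speed; a pose out of reach is approached as far as the arm can. A call with a gripper value outside its range is refused whole. The fingers move at their own pace and stop on an object; the grip force is fixed at half the most. Time passes only in rows, so rows that repeat a pose let the fingers close. It gives the time, the measured TCP pose, the force and the opening at its end, in the units of the state.
- ctrl.get_obs(): the state, without advancing time (a new reading comes with each control period).
- ctrl.snapshot(name): name is "scene" or "top" or "wrist"; returns a dict with "pixels" (420x560x3 uint8, blue, green, red), "intrinsics" (3x3 intrinsics, pixels), "rvec" (rotation vector, rad) and "tvec" (3), from world to camera coordinates, as OpenCV has them; the wrist camera has in their place "hand_eye" (4x4, takes a point from camera to tool coordinates, whose origin is the TCP and whose axes are the tool frame's). Camera axes: x right, y down, z forward; pixel columns grow to the right and rows downward; lengths in m; the calibration is good to about 2 mm. A picture is of the moment at which its call begins: read the wrist's pose just before it. There is no depth.
- ctrl.close_job(): hands the job in, once; it reports no verdict.
Trained networks look in a picture, given as the dict that the camera call returned (one of the last four; its "shot" number tells which), for a name from the list of things; names that differ only in an ending like _2 or _b are one class to them, and where a whole thing is asked for, a point or a joint stands for the part that bears it (a point fixed in the world has none). Each returns a list of dicts, best first, with "confidence" (0 to 1); they miss things now and then, are a little off and sometimes report something else, mostly with a low value. They report only what shows in the picture. A call takes as long as a camera call.
- ctrl.search_frame(picture, label): "centre" ([x, y, z] in m, in world coordinates, good to about 4 mm: the middle of the surface that is visible of it).
- ctrl.outline_of(picture, label): "pixels" (420x560 bool, what is visible of it).
The state is a dict: "clock": time; "joint_pos": joint angles; "qvel": joint speeds; "tau": joint torques, N m; "tool_pos": TCP position; "orientation": TCP orientation; "force": force on the tool from outside, world axes, zero at the start; "moment": the same for the moment, N m; "opening": finger opening in m.
Only numpy, scipy, OpenCV 4.12 (cv2) and the standard library are available. Lean on these libraries where they do the work, as an engineer would, in place of code of your own. Each camera call takes 0.05 s, during which the arm holds its last target. There are 200 camera calls.

## Working session

There is one attempt and no reset: what is moved stays moved. The work goes in short steps, Python scripts to look and compute and a tool call to move; the robot and the scene stay as the last step left them, time stands still between calls to the robot, and variables do not carry over. Pictures are saved under pics/ and viewed, about 8 in all and at most 12, crops included, and the job is handed in when it is done.

Besides the shell and the picture viewer there is one more tool, called after "Emit:" as name(argument=value, ...), one argument or row to a line, values as JSON. carry_out: Moves the arm, as the interface text tells. Its arguments: {"type":"object","properties":{"increments":{"type":"array"}},"required":["increments"]}

```bash
mkdir -p pics; python3 - <<'E'
from plant import ctrl
import cv2, numpy as np
o=ctrl.get_obs(); print(o['clock'],o['tool_pos'],o['orientation'],o['opening'])
for n in ['top','scene']:
    p=ctrl.snapshot(n); cv2.imwrite(f'pics/{n}1.png',p['pixels'])
    print(n,p['intrinsics'].tolist() if hasattr(p['intrinsics'],'tolist') else p['intrinsics'],p['rvec'],p['tvec'])
    for l in ['thick_plate','thin_plate','v_block','rack']:
        print(l,[(np.round(d['centre'],3).tolist(),round(d['confidence'],2)) for d in ctrl.search_frame(p,l)])
        for d in ctrl.outline_of(p,l)[:2]:
            m=np.asarray(d['pixels']).astype('uint8'); c=max(cv2.findContours(m,0,2)[0],key=cv2.contourArea)
            print('  ',round(d['confidence'],2),m.sum(),np.round(cv2.boxPoints(cv2.minAreaRect(c))).tolist())
E
```

```text
0.0 [ 0.15947119 -0.65528948  0.18779373] [-1.79990072e+02 -1.00322722e-01  1.03675021e+02] 0.08757766520873529
top [[524.4897410931891, 0.0, 271.14332349239754], [0.0, 524.4897410931891, 210.03873094085117], [0.0, 0.0, 1.0]] [ 2.14555584 -2.17263081  0.19900978] [0.15128001 0.53377641 0.93443455]
thick_plate [([0.627, 0.035, 0.092], 0.65)]
   0.76 1099 [[309.0, 143.0], [335.0, 130.0], [353.0, 165.0], [326.0, 179.0]]
thin_plate [([0.621, 0.281, 0.099], 0.57)]
   0.83 479 [[178.0, 137.0], [188.0, 133.0], [206.0, 175.0], [196.0, 179.0]]
v_block [([0.622, 0.17, 0.035], 0.67)]
   0.66 922 [[235.0, 173.0], [246.0, 145.0], [276.0, 157.0], [265.0, 184.0]]
rack [([0.443, 0.279, 0.009], 0.67)]
   0.65 5707 [[139.0, 249.0], [241.0, 216.0], [258.0, 269.0], [157.0, 302.0]]
scene [[476.20078968033505, 0.0, 271.4947530789666], [0.0, 476.20078968033505, 215.08138943088147], [0.0, 0.0, 1.0]] [ 0.98907136 -2.54850595  0.90676676] [0.5069567  0.22100357 0.7154631 ]
thick_plate [([0.624, 0.042, 0.062], 0.73)]
   0.93 1519 [[264.0, 129.0], [298.0, 129.0], [298.0, 179.0], [264.0, 179.0]]
thin_plate [([0.624, 0.292, 0.065], 0.81)]
   0.8 1465 [[158.0, 208.0], [192.0, 199.0], [205.0, 252.0], [171.0, 261.0]]
v_block [([0.613, 0.175, 0.031], 0.97), ([0.446, 0.287, 0.023], 0.5)]
   0.56 1100 [[212.0, 197.0], [246.0, 183.0], [259.0, 215.0], [224.0, 229.0]]
rack [([0.443, 0.288, 0.021], 0.89)]
   0.76 7731 [[204.0, 337.0], [259.0, 225.0], [323.0, 257.0], [268.0, 369.0]]
```

View pics/top1.png

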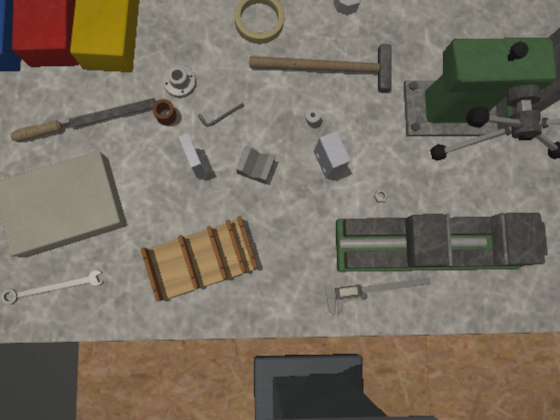

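View pics/scene1.png

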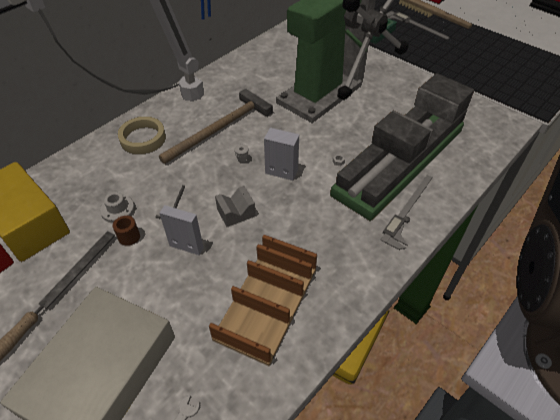

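Top view: the thick plate is near pixel (332,155), the thin plate near (192,156) and the V-block near (256,164). The rack is around (200,259), with its narrow slots on the right, which is the −y side. Next I fit the known shapes to the network silhouettes in both views.

```bash
cat > fit.py <<'E'
import cv2, numpy as np
from scipy.optimize import minimize
def box(x0,x1,y0,y1,z0,z1): return np.array([[x,y,z] for x in(x0,x1) for y in(y0,y1) for z in(z0,z1)],float)
PL=[box(-.03,.03,-.017,.017,0,.095)]; TH=[box(-.03,.03,-.009,.009,0,.095)]
RK=[box(-.05,.05,-.095,.095,0,.012)]
for y in (-.091,-.069,-.033,.021,.091): RK.append(box(-.05,.05,y-.004,y+.004,0,.052))
def cam(p,obs=None):
    if 'rvec' in p: return p['intrinsics'],np.ravel(p['rvec']),np.ravel(p['tvec'])
    from scipy.spatial.transform import Rotation as R
    T=np.eye(4); T[:3,:3]=R.from_euler('xyz',obs['orientation'],degrees=True).as_matrix(); T[:3,3]=obs['tool_pos']
    M=np.linalg.inv(T@np.array(p['hand_eye'])); return p['intrinsics'],cv2.Rodrigues(M[:3,:3])[0].ravel(),M[:3,3]
def proj(P,c): return cv2.projectPoints(np.asarray(P,float),c[1],c[2],np.array(c[0]),None)[0][:,0]
def place(b,q):
    c,s=np.cos(q[2]),np.sin(q[2]); return b@np.array([[c,s,0],[-s,c,0],[0,0,1]])+[q[0],q[1],q[3] if len(q)>3 else 0]
def sil(bs,q,c,S=3):
    m=np.zeros((420*S,560*S),np.uint8)
    for b in bs: cv2.fillConvexPoly(m,cv2.convexHull(np.round((proj(place(b,q),c)+.5)*S-.5).astype(np.int32)),1)
    return m
def fit(bs,views,q0):
    vs=[(cv2.resize(np.asarray(m).astype(np.uint8),None,fx=3,fy=3,interpolation=0),c) for m,c in views]
    def f(q):
        r=0
        for m,c in vs:
            s=sil(bs,q,c); r+=1-(s&m).sum()/max((s|m).sum(),1)
        return r/len(vs)
    best=None
    for a in q0[2]:
        q=np.array([q0[0],q0[1],a]); sim=[q]+[q+np.diag([.012,.012,.2])[i] for i in range(3)]
        r=minimize(f,q,method='Nelder-Mead',options=dict(initial_simplex=sim,xatol=2e-4,fatol=1e-4))
        if best is None or r.fun<best.fun: best=r
    return best
E
python3 - <<'E'
from plant import ctrl
from fit import *
V={n:ctrl.snapshot(n) for n in('top','scene')}
for l,b,q0 in [('thick_plate',PL,(.627,.035,np.radians([0,30,60,-30,90]))),('thin_plate',TH,(.62,.281,np.radians([0,30,60,-30,90]))),('rack',RK,(.443,.285,np.radians([0,20])))]:
    vs=[(ctrl.outline_of(p,l)[0]['pixels'],cam(p)) for p in V.values()]
    for s in (vs,vs[:1],vs[1:]):
        r=fit(b,s,q0); print(l,np.round(r.x[:2],4),round(np.degrees(r.x[2]),1),'1-IoU',round(r.fun,3))
E
```

```text
thick_plate [0.6355 0.0305] 22.6 1-IoU 0.047
thick_plate [0.636  0.0312] 22.9 1-IoU 0.042
thick_plate [0.6353 0.03  ] 25.2 1-IoU 0.043
thin_plate [0.6354 0.2876] 23.1 1-IoU 0.516
thin_plate [0.62  0.281] 0.0 1-IoU 1.0
thin_plate [0.6354 0.2876] 23.1 1-IoU 0.032
rack [0.4478 0.2752] 17.3 1-IoU 0.028
rack [0.4478 0.2762] 17.4 1-IoU 0.03
rack [0.4485 0.2746] 17.7 1-IoU 0.02
```

Emit:
carry_out(
  increments=[
    [0,0,0,0,0,50,0],
    [0,0,0,0,10,100,0],
    [0,0,0,20,50,115,0],
    [0,0,1,45,100,115,0],
    [0,0,2,65,150,115,0],
    [0,0,3,90,200,115,0],
    [0,0,4,110,250,115,0],
    [0,0,5,130,300,115,0],
    [0,0,6,155,350,115,0],
    [0,0,7,180,400,115,0],
    [0,0,8,200,450,115,0],
    [0,0,9,220,500,115,0],
    [0,0,9.5,245,550,115,0],
    [0,0,9.5,265,600,115,0],
    [0,0,9.5,290,640,115,0],
    [0,0,9.5,310,660,115,0],
    [0,0,9.5,330,670,115,0],
    [0,0,9.5,330,670,115,0],
    [0,0,9.5,330,670,115,0],
  ],
)

```text
clock: 3.68
tool_pos: [0.4896, 0.0132, 0.3035]
orientation: [-180.0, 0.0, 113.1]
force: [-1.3, 0.4, -0.9]
opening: 0.088
```

```bash
python3 - <<'E'
from plant import ctrl
from fit import *
o=ctrl.get_obs(); p=ctrl.snapshot('wrist'); c=cam(p,o); print(o['clock'],o['tool_pos'],o['orientation'],np.round(o['joint_pos'],1))
im=p['pixels'].copy()
for l,b,q0 in [('thick_plate',PL,(.6355,.0305,[.4])),('rack',RK,(.448,.275,[.305]))]:
    for d in ctrl.outline_of(p,l)[:1]:
        m=np.asarray(d['pixels']); r=fit(b,[(m,c)],q0); print(l,d['confidence'],m.sum(),np.round(r.x,4),np.degrees(r.x[2]),r.fun)
    cv2.polylines(im,[cv2.convexHull(proj(place(x,(*q0[:2],q0[2][0])),c).astype(np.int32)) for x in b],True,(0,0,255))
cv2.imwrite('pics/w1.png',im)
t=ctrl.snapshot('top'); s=ctrl.snapshot('scene'); ct,cs=cam(t),cam(s)
def P(c): return np.array(c[0])@np.c_[cv2.Rodrigues(c[1])[0],c[2]]
for a,b in [((438,152),(343,93)),((479,116),(365,47))]:
    X=cv2.triangulatePoints(P(ct),P(cs),np.array(a,float),np.array(b,float)); print((X[:3]/X[3]).ravel())
E
```

```text
3.675 [0.48958159 0.01324583 0.30354268] [-1.79955493e+02  2.12252933e-03  1.13111412e+02] [ 24.6  -0.5 -10.6   0.  -80.  -91.5]
thick_plate 0.72 1647 [0.6321 0.0294 0.3743] 21.444891505037525 0.22095986409004031
rack 0.61 11668 [0.4469 0.2759 0.3101] 17.76488249694839 0.03390563468403818
[ 0.62824134 -0.15312084  0.09778435]
[ 0.65089998 -0.2051376   0.17616268]
```

View pics/w1.png

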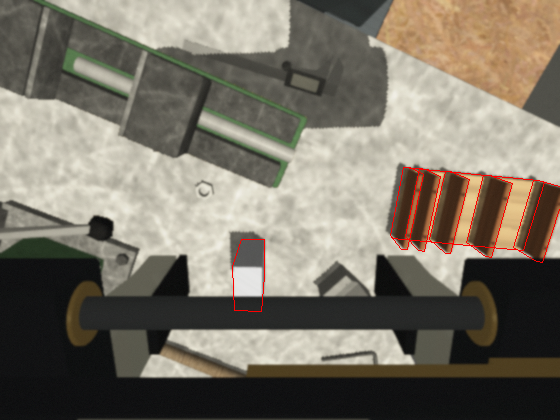

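The wrist view confirms the plate at about (248,270) and the rack fit at about (470,210), both within 2–3 mm of the first fit. The drill lever's ball is at y = −0.15, clear of the gripper. I descend and grasp.

Emit:
carry_out(
  increments=[
    [0,0,0,50,6,0,0],
    [0,0,0,100,12,0,0],
    [0,0,0,145,17,-20,0],
    [0,0,0,145,17,-60,0],
    [0,0,0,145,17,-100,0],
    [0,0,0,145,17,-130,0],
    [0,0,0,145,17,-160,0],
    [0,0,0,145,17,-190,0],
    [0,0,0,145,17,-215,0],
    [0,0,0,145,17,-235,0],
    [0,0,0,145,17,-245,0],
    [0,0,0,145,17,-245,0],
    [0,0,0,145,17,-245,1],
    [0,0,0,145,17,-245,1],
    [0,0,0,145,17,-245,1],
    [0,0,0,145,17,-245,1],
    [0,0,0,145,17,-245,1],
    [0,0,0,145,17,-245,1],
    [0,0,0,145,17,-245,1],
  ],
)

```text
clock: 6.3
tool_pos: [0.6347, 0.0312, 0.0588]
orientation: [180.0, -0.0, 113.2]
force: [0.3, -0.5, 0.2]
opening: 0.023
```

Emit:
carry_out(
  increments=[
    [0,0,0,0,0,0,1],
    [0,0,0,0,0,0,1],
    [0,0,0,0,0,0,1],
  ],
)

```text
clock: 6.68
tool_pos: [0.6346, 0.0312, 0.0587]
orientation: [-180.0, 0.0, 113.2]
force: [-0.0, -0.1, -0.7]
opening: 0.0007
```

```bash
python3 - <<'E'
from plant import ctrl
from fit import *
print(ctrl.get_obs()['opening'])
for n in('top','scene'):
    p=ctrl.snapshot(n); c=cam(p); im=p['pixels'].copy()
    print(n,[(np.round(d['centre'],3),d['confidence']) for d in ctrl.search_frame(p,'thick_plate')])
    u,v=proj([[.635,.03,.06]],c)[0].astype(int); k=im[max(v-75,0):v+75,max(u-100,0):u+100]
    cv2.imwrite(f'pics/g_{n}.png',cv2.resize(k,None,fx=3,fy=3)) ; print(u,v)
a,b=[cv2.imread(f'pics/g_{n}.png') for n in('top','scene')]
h=min(a.shape[0],b.shape[0]); o=np.hstack([a[:h],b[:h]]); cv2.imwrite('pics/g.png',cv2.resize(o,(800,int(800*h/o.shape[1]))))
E
```

```text
0.000721813246738063
top [(array([0.607, 0.032, 0.048]), 0.57)]
332 154
scene [(array([0.622, 0.046, 0.049]), 0.7)]
281 150
```

View pics/g.png

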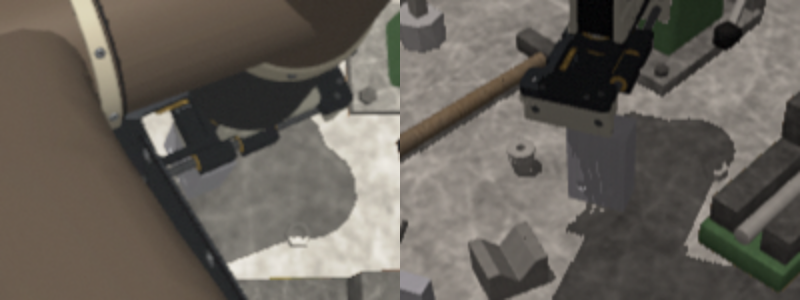

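Bad sign: the fingers shut fully with nothing between them, and the plate still stands in front of the gripper. I'll locate it again before moving.

```bash
python3 - <<'E'
from plant import ctrl
from fit import *
o=ctrl.get_obs(); w=ctrl.snapshot('wrist'); s=ctrl.snapshot('scene')
A=[]
for p,c in((w,cam(w,o)),(s,cam(s))):
    im=p['pixels'].copy()
    for d in ctrl.outline_of(p,'thick_plate')[:1]:
        m=np.asarray(d['pixels']).astype(np.uint8); cv2.drawContours(im,cv2.findContours(m,0,2)[0],-1,(0,255,0),1)
        r=fit(PL,[(m,c)],(.625,.035,[.4,0,.8])); print(d['confidence'],m.sum(),np.round(r.x,4),np.degrees(r.x[2]),r.fun)
    cv2.polylines(im,[cv2.convexHull(proj(place(PL[0],(.6355,.0305,.4)),c).astype(np.int32))],True,(0,0,255))
    u,v=proj([[.6347,.0312,.0588]],c)[0].astype(int); cv2.circle(im,(int(u),int(v)),3,(255,0,255),-1)
    A.append(im)
A[1]=cv2.resize(A[1][60:270,140:420],(560,420)); cv2.imwrite('pics/g2.png',cv2.resize(np.hstack(A),(800,300)))
E
```

```text
0.78 5407 [0.6117 0.0204 0.3902] 22.35794147889123 0.4851909463191645
```

View pics/g2.png

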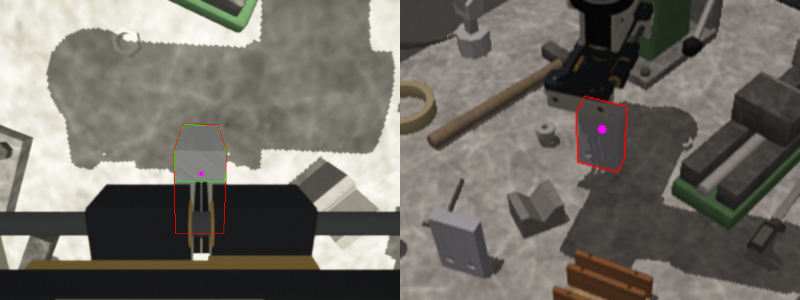

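```bash
python3 - <<'E'
from plant import ctrl
from fit import *
w=ctrl.snapshot('wrist'); s=ctrl.snapshot('scene')
a=cv2.resize(w['pixels'][150:370,180:380],(400,440),interpolation=2); b=cv2.resize(s['pixels'][80:190,240:340],(400,440),interpolation=2)
cv2.imwrite('pics/g3.png',cv2.convertScaleAbs(np.hstack([a,b]),alpha=1.4,beta=20))
print(ctrl.get_obs()['opening'],ctrl.get_obs()['force'])
E
```

```text
0.0007541515213776097 [-0.06567506  1.31677099 -0.50334178]
```

View pics/g3.png

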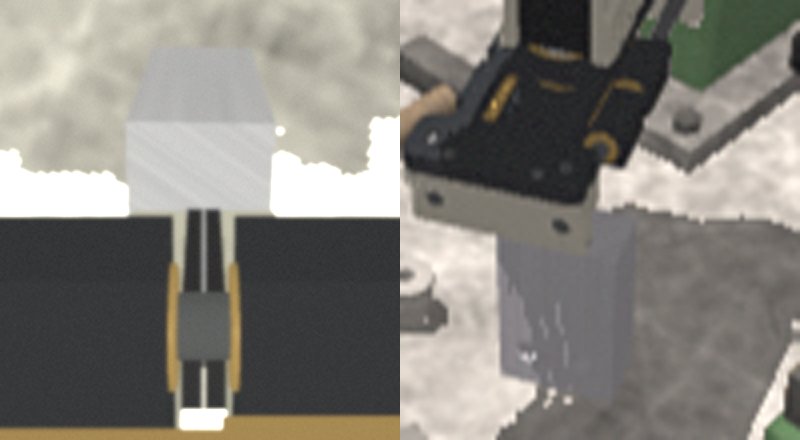

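The plate hasn't moved, and the shut fingers seem to end at its top face rather than beside it. I'll check the claimed tip geometry against the hand-eye calibration.

```bash
python3 - <<'E'
from plant import ctrl
from fit import *
w=ctrl.snapshot('wrist'); s=ctrl.snapshot('scene'); o=ctrl.get_obs()
M=np.linalg.inv(np.array(w['hand_eye'])); print(np.round(w['hand_eye'],4).tolist(), w['intrinsics'][0], ctrl.pinch_z)
c=(w['intrinsics'],cv2.Rodrigues(M[:3,:3])[0].ravel(),M[:3,3])
for z in (0,-.02,-.04,-.06,-.08): print(z,'inner open, -y/+y edge',np.round(proj([[.044,-.0095,z],[-.044,-.0095,z],[.044,.0095,z],[-.044,.0095,z],[.021,.0095,z],[0,.0095,z]],c)).tolist(), 'scene tcp',proj([np.array(o['tool_pos'])+[0,0,-z]],cam(s)).round())
E
```

```text
[[1.0, 0.0017, 0.0014, -0.0006], [-0.002, 0.9592, 0.2828, -0.0766], [-0.0009, -0.2828, 0.9592, -0.1969], [0.0, 0.0, 0.0, 1.0]] [367.49530433   0.         281.40176242] 0.0188
0 inner open, -y/+y edge [[360.0, 228.0], [204.0, 228.0], [358.0, 259.0], [206.0, 259.0], [318.0, 259.0], [282.0, 259.0]] scene tcp [[281. 151.]]
-0.02 inner open, -y/+y edge [[368.0, 241.0], [196.0, 240.0], [365.0, 274.0], [199.0, 274.0], [322.0, 274.0], [282.0, 274.0]] scene tcp [[281. 143.]]
-0.04 inner open, -y/+y edge [[378.0, 256.0], [187.0, 256.0], [374.0, 293.0], [189.0, 293.0], [326.0, 293.0], [282.0, 293.0]] scene tcp [[281. 135.]]
-0.06 inner open, -y/+y edge [[390.0, 275.0], [175.0, 275.0], [386.0, 316.0], [178.0, 316.0], [332.0, 316.0], [282.0, 316.0]] scene tcp [[281. 127.]]
-0.08 inner open, -y/+y edge [[406.0, 300.0], [159.0, 300.0], [401.0, 346.0], [164.0, 346.0], [339.0, 346.0], [282.0, 346.0]] scene tcp [[281. 119.]]
```

The hand-eye projection matches the finger ends only 40 mm behind the stated TCP: the inner tips are at (187,255) and (375,255) in the wrist image. So the jaws closed about 4 mm above the plate. The carriers begin roughly 26 mm above the tips. I reopen and go down 20 mm only.

Emit:
carry_out(
  increments=[
    [0,0,0,0,0,0,0],
    [0,0,0,0,0,0,0],
    [0,0,0,0,0,0,0],
    [0,0,0,0,0,0,0],
    [0,0,0,0,0,0,0],
    [0,0,0,0,0,0,0],
    [0,0,0,0,0,0,0],
    [0,0,0,0,0,-5,0],
    [0,0,0,0,0,-10,0],
    [0,0,0,0,0,-15,0],
    [0,0,0,0,0,-19,0],
    [0,0,0,0,0,-19,0],
  ],
)

```text
clock: 8.78
tool_pos: [0.6343, 0.0311, 0.0392]
orientation: [-180.0, -0.0, 113.2]
force: [0.3, 0.3, -0.3]
opening: 0.0877
```

Emit:
carry_out(
  increments=[
    [0,0,0,0,0,0,1],
    [0,0,0,0,0,0,1],
    [0,0,0,0,0,0,1],
    [0,0,0,0,0,0,1],
    [0,0,0,0,0,0,1],
    [0,0,0,0,0,0,1],
    [0,0,0,0,0,0,1],
    [0,0,0,0,0,0,1],
  ],
)

```text
clock: 9.78
tool_pos: [0.6347, 0.0311, 0.0398]
orientation: [180.0, 0.0, 113.2]
force: [1.0, -1.7, -0.4]
opening: 0.0337
```

Gripped at 33.7 mm opening. I lift, carry the plate over the slot and stop above it.

Emit:
carry_out(
  increments=[
    [0,0,0,0,0,10,1],
    [0,0,0,0,0,30,1],
    [0,0,0,0,0,55,1],
    [0,0,0,0,0,80,1],
    [0,0,0,0,0,105,1],
    [0,0,-1,-10,13,115,1],
    [0,0,-2,-30,39,115,1],
    [0,0,-3,-55,71,115,1],
    [0,0,-4,-80,103,115,1],
    [0,0,-5,-105,135,115,1],
    [0,0,-5.7,-130,167,115,1],
    [0,0,-5.7,-155,199,115,1],
    [0,0,-5.7,-175,225,115,1],
    [0,0,-5.7,-185,238,115,1],
    [0,0,-5.7,-185,238,115,1],
    [0,0,-5.7,-185,238,115,1],
    [0,0,-5.7,-185,238,115,1],
  ],
)

```text
clock: 11.9
tool_pos: [0.45, 0.2684, 0.1546]
orientation: [-180.0, 0.0, 107.4]
force: [0.1, -0.3, -6.4]
opening: 0.0338
```

```bash
python3 - <<'E'
from plant import ctrl
from fit import *
o=ctrl.get_obs(); w=ctrl.snapshot('wrist'); s=ctrl.snapshot('scene'); print(o['tool_pos'],o['orientation'],o['opening'])
A=[]
rk=(.4478,.2755,np.radians(17.5)); pl=(o['tool_pos'][0],o['tool_pos'][1],np.radians(o['orientation'][2]-90),o['tool_pos'][2]-.0395)
for p,c in((w,cam(w,o)),(s,cam(s))):
    im=p['pixels'].copy()
    for b in RK: cv2.polylines(im,[cv2.convexHull(proj(place(b,rk),c).astype(np.int32))],True,(0,0,255))
    cv2.polylines(im,[cv2.convexHull(proj(place(PL[0],pl),c).astype(np.int32))],True,(0,255,0)); A.append(im)
cv2.imwrite('pics/h.png',np.hstack([cv2.resize(A[0][20:320,130:430],(400,400)),cv2.resize(A[1][200:400,160:360],(400,400))]))
E
```

```text
[0.44995775 0.26842976 0.15463311] [-1.79977724e+02  1.51902750e-02  1.07417366e+02] 0.03379796424070526
```

View pics/h.png

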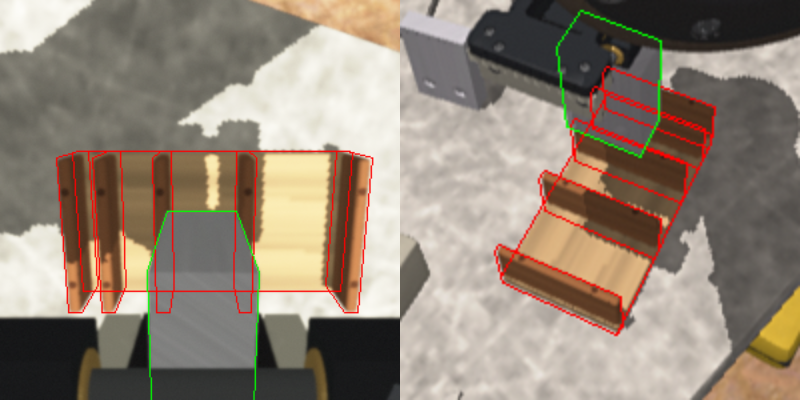

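The overlays match: the plate (green) is held straight and sits over the 46 mm slot, between the dividers at about x = 165 and 245. I lower it.

Emit:
carry_out(
  increments=[
    [0,0,0,0,1,-20,1],
    [0,0,0,0,1,-40,1],
    [0,0,0,0,1,-55,1],
    [0,0,0,0,1,-70,1],
    [0,0,0,0,1,-80,1],
    [0,0,0,0,1,-90,1],
    [0,0,0,0,1,-96,1],
    [0,0,0,0,1,-99,1],
    [0,0,0,0,1,-101,1],
    [0,0,0,0,1,-102,1],
    [0,0,0,0,1,-102,1],
  ],
)

```text
clock: 13.38
tool_pos: [0.4497, 0.2703, 0.0529]
orientation: [180.0, -0.0, 107.5]
force: [-0.0, 0.2, -7.0]
opening: 0.0341
```

Emit:
carry_out(
  increments=[
    [0,0,0,0,0,-1,1],
    [0,0,0,0,0,-2,1],
    [0,0,0,0,0,-2,1],
  ],
)

```text
clock: 13.75
tool_pos: [0.45, 0.2704, 0.0518]
orientation: [179.9, -0.0, 107.5]
force: [-2.2, -2.6, 5.6]
opening: 0.0339
```

Force turned from −7 to +5.6 N, so the plate is on the floor. I release and back straight up.

Emit:
carry_out(
  increments=[
    [0,0,0,0,0,-2,0],
    [0,0,0,0,0,-2,0],
    [0,0,0,0,0,-2,0],
    [0,0,0,0,0,-2,0],
    [0,0,0,0,0,-2,0],
    [0,0,0,0,0,-2,0],
    [0,0,0,0,0,8,0],
    [0,0,0,0,0,28,0],
    [0,0,0,0,0,58,0],
    [0,0,0,0,0,98,0],
    [0,0,0,0,0,138,0],
    [0,0,0,0,0,178,0],
    [0,0,0,0,-30,210,0],
    [0,0,0,20,-80,230,0],
    [0,0,0,20,-130,230,0],
    [0,0,0,20,-180,230,0],
    [0,0,0,20,-220,230,0],
    [0,0,0,20,-220,230,0],
    [0,0,0,20,-220,230,0],
  ],
)

```text
clock: 16.12
tool_pos: [0.4696, 0.0502, 0.2813]
orientation: [180.0, -0.0, 107.4]
force: [0.3, 0.6, -0.3]
opening: 0.0874
```

```bash
python3 - <<'E'
from plant import ctrl
from fit import *
o=ctrl.get_obs(); print(o['clock'],o['force'],o['opening']); s=ctrl.snapshot('scene'); c=cam(s); im=s['pixels'].copy()
for l,b,q0 in [('thick_plate',PL,(.45,.27,[.305])),('thin_plate',TH,(.635,.2876,[.4]))]:
    for d in ctrl.outline_of(s,l)[:1]:
        r=fit(b,[(d['pixels'],c)],q0); print(l,d['confidence'],np.round(r.x,4),np.degrees(r.x[2]),r.fun)
cv2.polylines(im,[cv2.convexHull(proj(place(PL[0],(.45,.2704,np.radians(17.5),.012)),c).astype(np.int32))],True,(0,255,0))
cv2.imwrite('pics/f.png',cv2.resize(im[120:400,140:420],(560,560)))
E
```

```text
16.125 [ 0.29409926  0.55154006 -0.26195502] 0.0874205277354423
thick_plate 0.65 [0.457  0.2625 0.2551] 14.614133528679352 0.1361750674133997
thin_plate 0.81 [0.6357 0.2878 0.437 ] 25.03966254926773 0.04007715387912558
```

View pics/f.png

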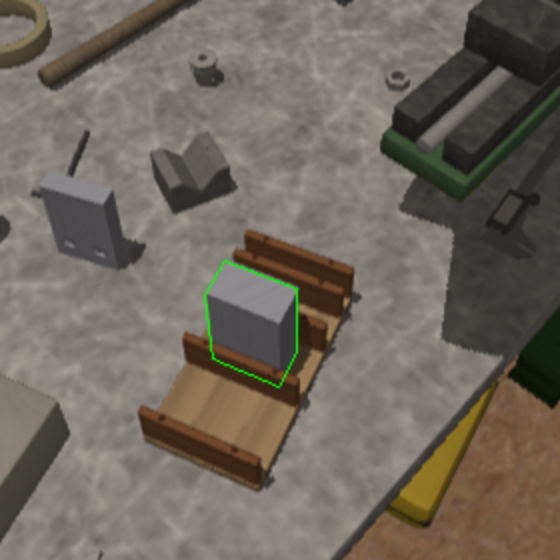

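The plate stands upright in the 46 mm slot and matches the predicted outline. The thin plate and V-block are where they were. I hand in.

```bash
python3 -c "
from plant import ctrl
print(ctrl.close_job())"
```

```text
the job is handed in; nothing more can be done
None
```

The thick plate stands upright on the floor of the 46 mm slot and is released. The arm is clear, and I handed the job in at about 16 s of the 40 s allowed. The hand-in gave no verdict.

- **First grasp missed:** the jaws shut completely on nothing, about 4 mm above the plate. The wrist camera showed the fingers ending about 40 mm short of the stated TCP. I reopened, went 20 mm lower and gripped at 33.7 mm opening.
- **Placing:** the wrist force turned from −7 N to +5.6 N when the plate met the floor. TCP height then was 12 mm above grasp height, which matches the slot floor.
- **Last checks:** in the final scene picture the plate matches its predicted outline in the slot. The thin plate fits within 1 mm of its first position, and the V-block looks unmoved (not measured again).
- **One disagreement:** the last silhouette fit put the thick plate about 10 mm off, with a poor overlap (1−IoU 0.14). I discounted it because a divider hides part of the plate and that fit assumed the plate was at bench height.

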